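# Put the press stop pillars back in their kit tray in order of height

## Task

Put the five steel stop pillars back in the blue kit tray in order of height, one standing upright in each compartment: the shortest in the compartment at the handle end, rising to the tallest at the plain end. Leave the boards, the tape and the screwdriver where they lie.

Things in the scene. Friction and masses are not known exactly. Their poses are not given: they have to be found in the camera images.
- pillar_40: The shortest of five plain turned-steel stop pillars: an upright round post, 28 mm diameter, 40 mm tall, about 0.19 kg, with a fine knurled band near the top and a small tapped hole in the top face; the others differ only in height. Stands loose on the bench. Origin: centre of the underside; z is its axis, up.
- pillar_55: The second shortest of five plain turned-steel stop pillars: an upright round post, 28 mm diameter, 55 mm tall, about 0.26 kg, with a fine knurled band near the top and a small tapped hole in the top face; the others differ only in height. Stands loose on the bench. Origin: centre of the underside; z is its axis, up.
- pillar_70: The middle-height of five plain turned-steel stop pillars: an upright round post, 28 mm diameter, 70 mm tall, about 0.33 kg, with a fine knurled band near the top and a small tapped hole in the top face; the others differ only in height. Stands loose on the bench. Origin: centre of the underside; z is its axis, up.
- pillar_85: The second tallest of five plain turned-steel stop pillars: an upright round post, 28 mm diameter, 85 mm tall, about 0.40 kg, with a fine knurled band near the top and a small tapped hole in the top face; the others differ only in height. Stands loose on the bench. Origin: centre of the underside; z is its axis, up.
- pillar_100: The tallest of five plain turned-steel stop pillars: an upright round post, 28 mm diameter, 100 mm tall, about 0.47 kg, with a fine knurled band near the top and a small tapped hole in the top face; the others differ only in height. Stands loose on the bench. Origin: centre of the underside; z is its axis, up.
- kit_tray: Low blue plastic tray fixed to the bench, 54 mm wide (x), 268 mm long (y): one row of five open compartments, each 48 (x) by 50 (y) mm inside, centres at x = 0, y = -106, -53, 0, 53, 106 mm. Floor 4 mm thick; walls 3 mm thick, tops 12 mm above the bench. One end has a bow handle, the other a plain flange 8 mm high; which end varies. Origin: centre of its underside, on the bench; z up.
- tray_handle: Steel bow handle (12 mm bar, 52 mm wide across the tray, top 46 mm above the bench) on a blue flange 30 mm deep, fixed to one end of the tray: marks the end for the shortest pillar. Origin: centre of the flange's underside, 149 mm from the tray's origin, at its +y or -y end.
- bare_boards: Bystander: a pack of bare green circuit boards, 100 x 130 x 15 mm, lying flat. Origin: centre of its underside.
- tape_roll: Bystander: a roll of amber tape lying flat, 88 mm outside diameter, 24 mm high. Origin: centre of its underside.
- screwdriver: Bystander: a screwdriver lying on the far side of the tray, roughly along the row (200 mm long, 26 mm high). Origin under its middle; its x axis runs from handle to tip.
There are look-alikes about, which are no part of the job. Leave any brown or pink look-alike of the pillar_55 alone. Leave any red look-alike of the pillar_100 alone.

How it is judged:
At the end, for the whole second after the job is handed in: All five pillars released and at rest, upright (within 0.1 rad), on the tray's floor (underside under 8 mm above the bench), one per compartment (within 12 mm of its centre across the tray, 13 mm along it), in order of height from the shortest at the bow handle to the tallest at the plain end (((y of tray_handle in the frame of kit_tray above 0 m and y of pillar_40 in the frame of kit_tray between 0.093 and 0.119 m and y of pillar_55 in the frame of kit_tray between 0.04 and 0.066 m and y of pillar_70 in the frame of kit_tray between -0.013 and 0.013 m and y of pillar_85 in the frame of kit_tray between -0.066 and -0.04 m and y of pillar_100 in the frame of kit_tray between -0.119 and -0.093 m) or (y of tray_handle in the frame of kit_tray below 0 m and y of pillar_40 in the frame of kit_tray between -0.119 and -0.093 m and y of pillar_55 in the frame of kit_tray between -0.066 and -0.04 m and y of pillar_70 in the frame of kit_tray between -0.013 and 0.013 m and y of pillar_85 in the frame of kit_tray between 0.04 and 0.066 m and y of pillar_100 in the frame of kit_tray between 0.093 and 0.119 m)) and x of pillar_40 in the frame of kit_tray between -0.012 and 0.012 m and height (world z) of each of pillar_40, pillar_55, pillar_70, pillar_85, pillar_100 below 0.008 m and angle between each of pillar_40, pillar_55, pillar_70, pillar_85, pillar_100's own z axis and vertical below 0.1 rad and linear speed of each of pillar_40, pillar_55, pillar_70, pillar_85, pillar_100 below 0.01 m/s and angular speed of each of pillar_40, pillar_55, pillar_70, pillar_85, pillar_100 below 0.1 rad/s and x of pillar_55 in the frame of kit_tray between -0.012 and 0.012 m and x of pillar_70 in the frame of kit_tray between -0.012 and 0.012 m and x of pillar_85 in the frame of kit_tray between -0.012 and 0.012 m and x of pillar_100 in the frame of kit_tray between -0.012 and 0.012 m); the robot touches nothing.
It fails at once if the pack of boards is moved more than 25 mm (distance of bare_boards from where it was at the start of the episode above 0.025 m).
It fails at once if the tape roll is moved more than 25 mm (distance of tape_roll from where it was at the start of the episode above 0.025 m).
It fails at once if the screwdriver is moved more than 25 mm (distance of screwdriver from where it was at the start of the episode above 0.025 m).
It also fails if it takes over 112 s, if anything falls off the work surface, if the arm or the gripper's body presses on something with over 40 N, if the wrist force passes 120 N, or if a joint passes its speed limit or range.

## Robot

A 7-joint arm with a two-finger parallel gripper is mounted at the origin on the work surface. World frame = base frame: x ahead of the robot, y to its left, z up, the work surface at z = 0. Lengths are in m, angles in rad, forces in N, time in s.
With the tool pointing down it reaches from about 0.35 to 0.9 m from the base axis. Payload 7.2 kg.
Tool frame: the origin (TCP) lies between the finger pads; the fingertips stand manip.tcp_to_tips ahead of it and the grasp point (between the pads) lies 6 mm ahead of it (manip.tcp_to_tips is the distance from the TCP to the fingertips, in m); z points along the fingers, y is the direction in which the jaws open and shut (so a half turn about z gives the same grasp; the last joint's range is limited). The gripper opens to 85 mm and grips with 20 to 120 N. Pads are 22 mm wide; open, the fingers measure 114 mm over their backs; the gripper's body (76 mm by 85 mm) begins 54 mm behind the grasp point. The pads swing forward as they close: fully open they stand 13 mm farther back than shut.
Start: joints at [1.199, 0.411, -0.013, 1.596, 0.006, 1.134, -0.082], TCP at [0.187, -0.596, 0.256] pointing down, gripper open.
Joint ranges: [-2.95, 2.95], [-0.29, 1.99], [-1.47, 1.44], [0.14, 2.54], [-1.03, 4.17], [0.13, 1.85], [-2.86, 2.86]. Speed limits (rad/s): [2.39, 2.39, 3.01, 3.01, 3.14, 3.14, 3.14].

## Interface

Orientations are given as a 3x3 rotation matrix whose columns are the frame's x, y, z axes.
In Python, from cell import manip, optics, regions_of, landmark_of gives the robot as it stands.
- The arm moves only by the tool drive_tool, never from a script. Its argument "deltas" is text: rows parted by semicolons, each of 7 numbers parted by spaces: the shift along the tool's x, y, z in mm, then the turn, a rotation vector about the tool's x, y, z in degrees, then the opening, from -1 (shut) to 1 (fully open). A call has 1 to 8 rows; each row is the pose to reach, as a shift and turn from the pose commanded when the call began, along the tool's axes at that moment; what a row does not reach only later rows make up. A row lasts 1/8 s, in which the tool goes at most 62.5 mm and 10.7 degrees, less where a joint would pass 70% of its speed; a pose out of reach is approached as far as the arm can. A call with a gripper value outside its range is refused whole. The fingers move at their own pace and stop on an object; "squeeze" is the grip in N (left out, the last holds). Time passes only in rows, so rows that repeat a pose let the fingers close. It gives the time, the measured TCP pose, the force and the opening at its end, in the units of the state.
- manip.get_state(): the state, without advancing time (a new reading comes with each control period).
- optics.camera(name): name is "side" or "top"; returns (picture, depth): 420x560x3 uint8, blue, green, red; 420x560 float32, m along the optical axis (not along the pixel's ray), 0 where there is no reading.
- optics.camera_model(name): a dict with "fx", "fy", "cx", "cy" (pixels), "view" (4x4, takes a point from world to camera coordinates). Camera axes: x right, y down, z forward; pixel columns grow to the right and rows downward; lengths in m; the calibration is good to about 2 mm. A picture is of the moment at which its call begins. camera_model takes no time and is no camera call.
- manip.finish_job(): hands the job in, once; it reports no verdict.
Trained networks look in the newest picture that a camera, given by its name, has taken for a name from the list of things; names that differ only in an ending like _2 or _b are one class to them, and where a whole thing is asked for, a point or a joint stands for the part that bears it (a point fixed in the world has none). Each returns a list of dicts, best first, with "confidence" (0 to 1); they miss things now and then, are a little off and sometimes report something else, mostly with a low value. They report only what shows in the picture. A call takes as long as a camera call. They do not tell look-alikes from the thing itself.
- regions_of(camera, thing): "region" (420x560 bool, what is visible of it) and "xy" ([column, row] in pixels, amid what is visible of it).
- landmark_of(camera, thing): "xy" ([column, row] in pixels: a listed point, or the origin of a listed thing).
The state is a dict: "time": time; "joint_pos": joint angles; "joint_vel": joint speeds; "joint_torque": joint torques, N m; "ee_pos": TCP position; "tcp_rot": TCP orientation; "force": force on the tool from outside, world axes, zero at the start; "moment": the same for the moment, N m; "width": finger opening in m.
Only numpy, scipy, OpenCV 4.12 (cv2) and the standard library are available. Lean on these libraries where they do the work, as an engineer would, in place of code of your own. Each camera call takes 0.05 s, during which the arm holds its last target.

## Working session

There is one attempt and no reset: what is moved stays moved. The work goes in short steps, Python scripts to look and compute and a tool call to move; the robot and the scene stay as the last step left them, time stands still between calls to the robot, and variables do not carry over. Pictures are saved under pics/ and viewed, and the job is handed in when it is done.

Besides the shell and the picture viewer there is one more tool, called after ">>>" as name(argument=value, ...) on one line, values as JSON. drive_tool: Moves the arm, as the interface text tells. Its arguments: {"type":"object","properties":{"deltas":{"type":"string"},"squeeze":{"type":"number"}},"required":["deltas"]}

```bash
ls; mkdir -p pics; python3 - <<'E'
from cell import manip, optics
import cv2,numpy as np
s=manip.get_state()
for k in s: print(k,np.round(s[k],3).tolist())
print(manip.tcp_to_tips)
for c in("side","top"):
    p,d=optics.camera(c); cv2.imwrite(f"pics/{c}0.png",p); np.save(f"{c}0.npy",d)
    m=optics.camera_model(c); print(c,{k:np.round(v,3).tolist() for k,v in m.items()})
E
```

```text
pics
time 0.0
joint_pos [1.199, 0.412, -0.013, 1.597, 0.006, 1.134, -0.082]
joint_vel [-0.001, 0.001, -0.0, 0.0, 0.001, 0.001, -0.001]
joint_torque [-0.001, -60.063, 0.682, -29.942, 0.014, 0.011, -0.0]
ee_pos [0.187, -0.596, 0.255]
tcp_rot [[0.954, 0.299, -0.001], [0.299, -0.954, 0.002], [-0.0, -0.002, -1.0]]
force [-0.138, -0.377, -1.255]
moment [0.001, 0.013, 0.032]
width 0.086
0.025
side {'fx': 406.566, 'fy': 406.566, 'cx': 275.646, 'cy': 204.036, 'view': [[0.982, -0.191, 0.009, -0.6], [-0.133, -0.717, -0.684, 0.109], [0.137, 0.67, -0.729, 0.977], [0.0, 0.0, 0.0, 1.0]]}
top {'fx': 434.45, 'fy': 434.45, 'cx': 280.312, 'cy': 208.778, 'view': [[0.014, -1.0, 0.009, -0.005], [-0.994, -0.015, -0.109, 0.613], [0.109, -0.007, -0.994, 0.939], [0.0, 0.0, 0.0, 1.0]]}
```

View pics/side0.png

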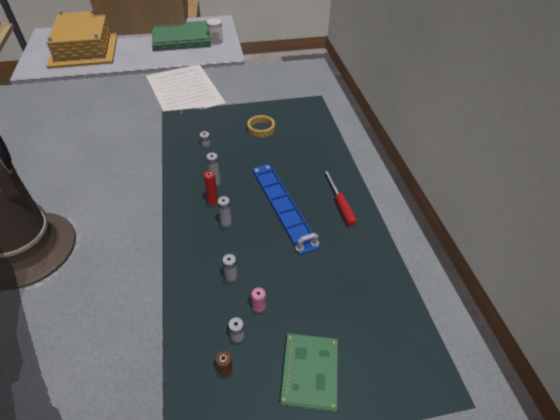

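View pics/top0.png

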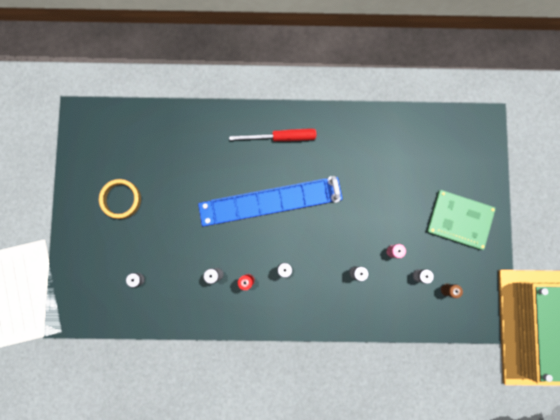

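The side view shows five grey pillars at (205,139), (213,168), (225,212), (230,268) and (236,330). The look-alikes are red at (211,188), pink at (259,300) and brown at (224,363). The tray's handle end is at (307,240) and its plain end at (262,172). In the top view the grey pillars are at (133,281), (211,276), (285,271), (361,274) and (426,277), and the handle is at (334,189). Next I measure them.

```bash
cat > h.py <<'E'
from cell import manip, optics, regions_of, landmark_of
import cv2,numpy as np
M={c:optics.camera_model(c) for c in("side","top")}
def world(c,uv,d):
    m=M[c]; uv=np.atleast_2d(uv).astype(float); d=np.atleast_1d(d)
    P=np.c_[(uv[:,0]-m["cx"])/m["fx"]*d,(uv[:,1]-m["cy"])/m["fy"]*d,d]
    V=m["view"]; return (P-V[:3,3])@V[:3,:3]
def ray_z(c,uv,z):
    o=-M[c]["view"][:3,:3].T@M[c]["view"][:3,3]; p=world(c,uv,1.0)[0]; r=p-o
    return o+r*(z-o[2])/r[2]
def proj(c,p):
    m=M[c]; q=m["view"][:3,:3]@np.asarray(p)+m["view"][:3,3]
    return np.array([m["fx"]*q[0]/q[2]+m["cx"],m["fy"]*q[1]/q[2]+m["cy"]])
def tri(obs):
    A=[];b=[]
    for c,(u,v) in obs:
        m=M[c];R=m["view"][:3,:3];t=m["view"][:3,3]
        for k,(f,cc,x) in enumerate(((m["fx"],m["cx"],u),(m["fy"],m["cy"],v))):
            a=(x-cc)/f; A.append(a*R[2]-R[k]); b.append(t[k]-a*t[2])
    return np.linalg.lstsq(np.array(A),np.array(b),rcond=None)[0]
def cloud(c,d):
    v,u=np.mgrid[:420,:560]; W=world(c,np.c_[u.ravel(),v.ravel()],d.ravel()).reshape(420,560,3); W[d==0]=np.nan; return W
E
python3 - <<'E'
from h import *
for c in("top","side"):
    p,d=optics.camera(c); W=cloud(c,d); np.save(c+"W.npy",W)
    for t in("pillar_40","pillar_55","pillar_70","pillar_85","pillar_100","kit_tray","tray_handle"):
        L=landmark_of(c,t)
        for r in regions_of(c,t):
            w=W[r["region"]]; w=w[~np.isnan(w[:,0])]
            if not len(w): continue
            zt=np.percentile(w[:,2],97); top=w[w[:,2]>zt-.006]
            print(c,t,round(r["confidence"],2),np.round(r["xy"]),'ztop',round(zt,3),'topctr',np.round((top.max(0)+top.min(0))/2,3)[:2],np.round(top.mean(0),3)[:2],len(top), 'med',np.round(np.median(w,0),3))
        print("  lm",t,[(round(l["confidence"],2),np.round(l["xy"],1).tolist(),np.round(ray_z(c,l["xy"],0),3)[:2].tolist()) for l in L])
print(manip.get_state()["time"])
E
```

```text
top pillar_40 0.73 [361. 274.] ztop 0.074 topctr [ 0.475 -0.169] [ 0.474 -0.169] 134 med [ 0.475 -0.165  0.069]
top pillar_40 0.71 [284. 272.] ztop 0.088 topctr [ 0.481 -0.007] [ 0.481 -0.007] 133 med [ 0.481 -0.006  0.086]
top pillar_40 0.6 [132. 278.] ztop 0.044 topctr [0.453 0.323] [0.453 0.322] 126 med [0.454 0.319 0.039]
top pillar_40 0.59 [396. 252.] ztop 0.059 topctr [ 0.524 -0.255] [ 0.524 -0.254] 116 med [ 0.523 -0.25   0.055]
top pillar_40 0.56 [422. 274.] ztop 0.059 topctr [ 0.47  -0.313] [ 0.47  -0.313] 119 med [ 0.47  -0.307  0.054]
top pillar_40 0.52 [212. 274.] ztop 0.103 topctr [0.467 0.145] [0.467 0.145] 146 med [0.468 0.141 0.1  ]
top pillar_40 0.52 [448. 288.] ztop 0.059 topctr [ 0.441 -0.375] [ 0.44  -0.375] 122 med [ 0.441 -0.368  0.052]
top pillar_40 0.47 [244. 281.] ztop 0.103 topctr [0.454 0.074] [0.454 0.075] 138 med [0.456 0.073 0.1  ]
top pillar_40 0.36 [270. 202.] ztop 0.014 topctr [0.635 0.027] [0.635 0.024] 535 med [0.635 0.028 0.005]
top pillar_40 0.34 [332. 192.] ztop 0.049 topctr [ 0.665 -0.118] [ 0.664 -0.118] 78 med [ 0.664 -0.117  0.013]
  lm pilla
[... 12252 characters left out ...]
 [(0.89, [230.2, 275.1], [0.473, -0.163]), (0.86, [237.0, 336.9], [0.47, -0.314]), (0.83, [228.8, 369.6], [0.446, -0.377]), (0.73, [216.3, 181.7], [0.471, 0.153]), (0.7, [212.4, 201.0], [0.453, 0.079]), (0.64, [203.5, 141.3], [0.448, 0.342]), (0.54, [258.3, 304.0], [0.525, -0.248]), (0.22, [340.7, 199.8], [0.794, 0.021])]
side kit_tray 0.85 [280. 207.] ztop 0.014 topctr [0.632 0.02 ] [0.632 0.027] 442 med [0.634 0.022 0.005]
  lm kit_tray [(0.82, [282.7, 202.7], [0.638, 0.039]), (0.55, [204.8, 145.4], [0.451, 0.321])]
side tray_handle 0.61 [302. 244.] ztop 0.047 topctr [ 0.663 -0.121] [ 0.662 -0.122] 69 med [ 0.663 -0.123  0.011]
  lm tray_handle [(0.85, [305.3, 247.9], [0.661, -0.119])]
1.6
```

```bash
python3 - <<'E'
from h import *
for c in("top","side"):
    p=cv2.imread(f"pics/{c}0.png"); W=np.load(c+"W.npy"); hsv=cv2.cvtColor(p,cv2.COLOR_BGR2HSV)
    m=(hsv[...,0]>100)&(hsv[...,0]<125)&(hsv[...,1]>150)&(hsv[...,2]>80)&(W[...,0]>.5)&(W[...,2]<.03)
    w=W[m]; r=cv2.minAreaRect((w[:,:2]*1000).astype(np.float32)); print(c,m.sum(),r)
    print(np.round(cv2.boxPoints(r)))
    # wall tops
    mu=w[:,:2].mean(0); _,_,V=np.linalg.svd(w[:,:2]-mu); print('pca',mu,V[0])
    wt=W[m&(W[...,2]>.009)]; r=cv2.minAreaRect((wt[:,:2]*1000).astype(np.float32)); print('walls',r)
p=cv2.imread("pics/top0.png")[225:310,110:470]; a=cv2.resize(p,None,fx=2.2,fy=2.2,interpolation=3)
q=cv2.imread("pics/side0.png")[120:390,190:290]; q=cv2.resize(q,None,fx=1.4,fy=1.4,interpolation=3)
z=np.zeros((a.shape[0]+q.shape[0],800,3),np.uint8); z[:a.shape[0],:a.shape[1]]=a; z[a.shape[0]:,:q.shape[1]]=q
t=cv2.imread("pics/top0.png")[165:235,185:350]; t=cv2.resize(t,None,fx=3.5,fy=3.5,interpolation=3); z[a.shape[0]+20:a.shape[0]+20+t.shape[0],180:180+t.shape[1]]=t
cv2.imwrite("pics/crop.png",z); print(z.shape)
E
```

```text
top 3063 ((631.2427368164062, 37.01008605957031), (55.30296325683594, 311.36407470703125), 11.3423490524292)
[[ 574.  184.]
 [ 635. -121.]
 [ 689. -110.]
 [ 628.  195.]]
pca [0.63180991 0.0363802 ] [ 0.20103058 -0.97958497]
walls ((632.1346435546875, 35.653961181640625), (53.55345916748047, 308.3777160644531), 11.553157806396484)
side 1722 ((635.7001342773438, 32.71723937988281), (61.916927337646484, 340.2419128417969), 11.491218566894531)
[[ 571.  193.]
 [ 639. -140.]
 [ 700. -128.]
 [ 632.  206.]]
pca [0.63549714 0.02602646] [ 0.19593176 -0.98061753]
walls ((634.0828247070312, 25.362197875976562), (55.81623077392578, 325.5662536621094), 11.48419189453125)
(565, 800, 3)
```

View pics/crop.png

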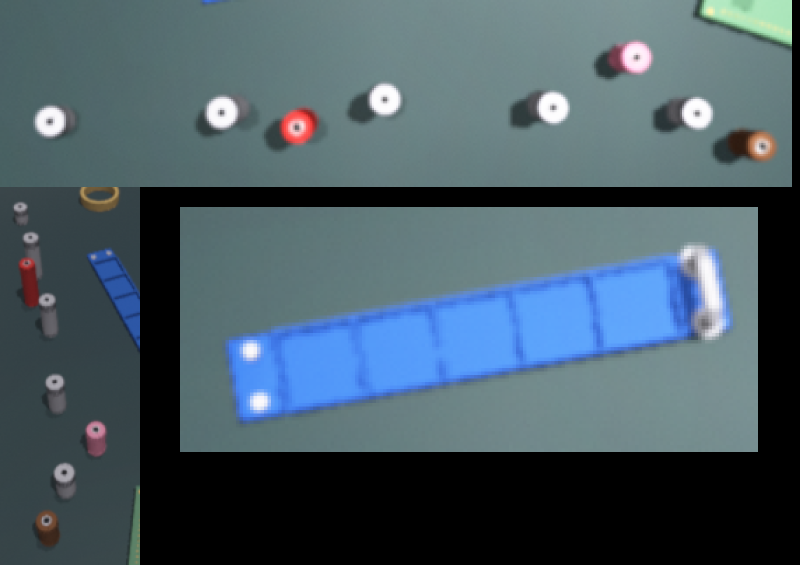

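In one line: the grey pillars, by measured height, are 40 at top-view (133,281), 100 at (211,276), 85 at (285,271), 70 at (361,274) and 55 at (426,277). Red (245,283), pink (398,251) and brown (455,291) are the look-alikes to leave, and the crop confirms those colours. Next I fix the tray's position along its length.

```bash
python3 - <<'E'
from h import *
u=np.array([.1992,-.98]);n=np.array([.98,.1992]); O=np.array([.634,.027])
for c in("top","side"):
    p=cv2.cvtColor(cv2.imread(f"pics/{c}0.png"),cv2.COLOR_BGR2GRAY).astype(np.float32)
    W=np.load(c+"W.npy"); w=W[(~np.isnan(W[...,0]))]; r=w[:,:2]-O; a=r@u; b=r@n
    print(c,'depth profile z>8mm fraction along')
    k=(abs(b)<.018)
    s=np.arange(-.175,.176,.003)
    prof=[np.median(w[k&(abs(a-x)<.0015),2]) if (k&(abs(a-x)<.0015)).any() else 0 for x in s]
    print([(int(round(x*1000)),round(float(v)*1000,1)) for x,v in zip(s,prof)])
    k=(abs(a)<.1); s=np.arange(-.036,.037,.002)
    print('across',[(int(round(x*1000)),round(float(np.median(w[k&(abs(b-x)<.001),2]))*1000,1)) for x in s if (k&(abs(b-x)<.001)).any()])
    for z in (.012,):
        s=np.arange(-.15,.16,.001); I=np.zeros(len(s))
        for t in np.arange(-.016,.017,.004):
            uv=np.array([proj(c,[*(O+x*u+t*n),z]) for x in s]).astype(np.float32)
            I+=cv2.remap(p,uv[None,:,0],uv[None,:,1],1)[0]
        mn=[int(round(s[i]*1000)) for i in range(3,len(s)-3) if I[i]==I[i-3:i+4].min()]
        print('minima',mn)
E
```

```text
top depth profile z>8mm fraction along
[(-175, 1.3), (-172, 2.5), (-169, 2.2), (-166, 1.9), (-163, 8.0), (-160, 8.7), (-157, 8.9), (-154, 9.1), (-151, 10.3), (-148, 9.2), (-145, 9.0), (-142, 8.7), (-139, 8.7), (-136, 9.0), (-133, 12.3), (-130, 6.1), (-127, 4.9), (-124, 4.6), (-121, 4.5), (-118, 3.8), (-115, 4.5), (-112, 4.9), (-109, 3.9), (-106, 4.3), (-103, 4.7), (-100, 5.2), (-97, 5.4), (-94, 4.1), (-91, 4.1), (-88, 5.2), (-85, 5.6), (-82, 5.2), (-79, 12.5), (-76, 5.4), (-73, 5.3), (-70, 5.1), (-67, 3.9), (-64, 5.1), (-61, 4.8), (-58, 3.9), (-55, 5.4), (-52, 4.7), (-49, 5.0), (-46, 5.4), (-43, 4.5), (-40, 4.9), (-37, 5.3), (-34, 5.0), (-31, 4.7), (-28, 9.2), (-25, 10.3), (-22, 5.3), (-19, 5.3), (-16, 5.3), (-13, 3.9), (-10, 4.9), (-7, 5.9), (-4, 4.6), (-1, 4.6), (2, 5.4), (5, 5.0), (8, 4.4), (11, 3.7), (14, 4.9), (17, 5.6), (20, 4.7), (23, 4.5), (26, 11.6), (29, 6.4), (32, 5.1), (35, 4.7), (38, 5.4), (41, 4.6), (44, 5.0), (47, 4.4), (50, 5.3), (53, 4.9), (56, 4.4), (59, 5.1), (62, 5.0), (65, 4.9), (68, 4.2), (71, 5.0), (74, 4.1), (77, 5.0), (80, 11.5), (83, 5.5), (86, 4.7), (89, 3.
[... 2108 characters left out ...]
, (131, 0.0), (134, 7.1), (137, 8.2), (140, 8.2), (143, 9.0), (146, 11.0), (149, 20.2), (152, 42.2), (155, 36.7), (158, 8.0), (161, 8.1), (164, 4.9), (167, 1.6), (170, 1.2), (173, 0.7)]
across [(-36, 1.2), (-34, 1.7), (-32, 0.9), (-30, 2.0), (-28, 3.5), (-26, 9.2), (-24, 12.2), (-22, 9.4), (-20, 4.5), (-18, 5.1), (-16, 4.8), (-14, 4.9), (-12, 5.1), (-10, 5.0), (-8, 4.7), (-6, 4.5), (-4, 5.5), (-2, 5.2), (0, 4.4), (2, 5.3), (4, 5.2), (6, 4.9), (8, 4.2), (10, 4.8), (12, 4.9), (14, 4.6), (16, 4.7), (18, 5.3), (20, 5.1), (22, 5.1), (24, 8.8), (26, 12.3), (28, 10.4), (30, 3.4), (32, 1.9), (34, 1.9), (36, 1.4)]
minima [-129, -110, -103, -95, -76, -57, -23, 9, 29, 51, 61, 67, 82, 98, 108, 113, 141]
```

```bash
cat >> h.py <<'E'
from scipy.spatial.transform import Rotation as R
U=np.array([.1992,-.98]);N=np.array([.98,.1992]);O=np.array([.6345,.027])
RT=np.array([[-.1992,.98,0],[.98,.1992,0],[0,0,-1.]])
PK={40:(.453,.322),55:(.470,-.3135),70:(.4745,-.1705),85:(.481,-.0075),100:(.4665,.1435)}
SL={k:O+s*U for k,s in zip((40,55,70,85,100),(.106,.053,0,-.053,-.106))}
def go(*ps):
    s=manip.get_state(); Rc=np.array(s["tcp_rot"]); p=np.array(s["ee_pos"])
    print("t",round(s["time"],2),"tcp",np.round(p,4),"f",np.round(s["force"],1),"w",round(s["width"],4))
    for q in ps:
        print(np.round(q,3),"->",np.round(Rc.T@(np.array(q)-p)*1000,1), np.round(np.degrees(R.from_matrix(Rc.T@RT).as_rotvec()),2))
def pl(k,z): return [*PK[k],z]
def sl(k,z): return [*SL[k],z]
E
python3 -c "
from h import *
go(pl(55,.22)); print(SL)"
```

```text
t 1.6 tcp [ 0.187  -0.5964  0.2563] f [-1.   0.1  0.1] w 0.0855
[ 0.47  -0.314  0.22 ] -> [ 354.7 -185.3   36.3] [  0.    -0.   -84.08]
{40: array([ 0.6556152, -0.07688  ]), 55: array([ 0.6450576, -0.02494  ]), 70: array([0.6345, 0.027 ]), 85: array([0.6239424, 0.07894  ]), 100: array([0.6133848, 0.13088  ])}
```

>>> drive_tool(deltas="44 -23 5 0 0 -10.5 1; 89 -46 9 0 0 -21 1; 133 -70 14 0 0 -31.5 1; 177 -93 18 0 0 -42 1; 222 -116 23 0 0 -52.5 1; 266 -139 27 0 0 -63 1; 311 -162 32 0 0 -73.5 1; 355 -185 36 0 0 -84.1 1", squeeze=40)

```text
time: 2.6
ee_pos: [0.4714, -0.3125, 0.2204]
tcp_rot: [[-0.205, 0.979, 0.0], [0.979, 0.205, -0.0], [-0.001, 0.0, -1.0]]
force: [0.2, -0.4, 0.6]
width: 0.0849
```

```bash
python3 -c "
from h import *
go(pl(55,.22),pl(55,.046))"
```

```text
t 2.6 tcp [ 0.4714 -0.3125  0.2204] f [ 0.2 -0.4  0.6] w 0.0849
[ 0.47  -0.314  0.22 ] -> [-0.6 -1.6  0.4] [0.02 0.03 0.35]
[ 0.47  -0.314  0.046] -> [ -0.6  -1.6 174.4] [0.02 0.03 0.35]
```

>>> drive_tool(deltas="-1 -2 45 0 0 0.3 1; -1 -2 95 0 0 0.3 1; -1 -2 140 0 0 0.3 1; -1 -2 165 0 0 0.3 1; -1 -2 174 0 0 0.3 1; -1 -2 174 0 0 0.3 0; -1 -2 174 0 0 0.3 -1; -1 -2 174 0 0 0.3 -1", squeeze=40)

```text
time: 3.6
ee_pos: [0.4692, -0.3155, 0.0475]
tcp_rot: [[-0.194, 0.981, 0.002], [0.981, 0.194, -0.001], [-0.002, 0.001, -1.0]]
force: [-0.2, -0.2, -0.5]
width: 0.0322
```

>>> drive_tool(deltas="0 0 0 0 0 0 -1; 0 0 0 0 0 0 -1; 0 0 0 0 0 0 -1; 0 0 -10 0 0 0 -1; 0 0 -40 0 0 0 -1; 0 0 -90 0 0 0 -1; 0 0 -140 0 0 0 -1; 0 0 -150 0 0 0 -1")

```text
time: 4.6
ee_pos: [0.4699, -0.3157, 0.2002]
tcp_rot: [[-0.194, 0.981, 0.005], [0.981, 0.194, -0.003], [-0.004, 0.004, -1.0]]
force: [0.1, -0.1, -3.5]
width: 0.0271
```

```bash
python3 - <<'E'
from h import *
go(sl(55,.2),sl(55,.052))
p,d=optics.camera("side"); cv2.imwrite("pics/s1.png",cv2.resize(p[150:400,150:400],None,fx=2.3,fy=2.3))
E
```

```text
t 4.6 tcp [ 0.4699 -0.3157  0.2002] f [ 0.1 -0.1 -3.5] w 0.0271
[ 0.645 -0.025  0.2  ] -> [251.1 228.3   0. ] [ 0.23  0.24 -0.29]
[ 0.645 -0.025  0.052] -> [251.8 227.7 148. ] [ 0.23  0.24 -0.29]
```

View pics/s1.png

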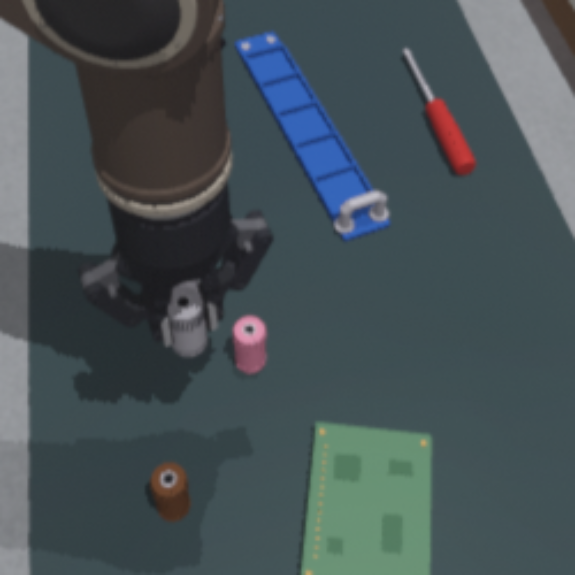

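Pillar 55 hangs upright in the jaws at about (187,320) in the crop. The brown and pink ones are undisturbed. I carry it over.

>>> drive_tool(deltas="20 18 -10 0 0 0 -1; 55 50 -10 0 0 0 -1; 95 86 -10 0 0 -0.2 -1; 135 123 -10 0 0 -0.2 -1; 175 160 -5 0 0 -0.2 -1; 212 194 0 0 0.2 -0.3 -1; 238 218 0 0.2 0.2 -0.3 -1; 249 228 0 0.2 0.2 -0.3 -1")

```text
time: 5.65
ee_pos: [0.6434, -0.0237, 0.1941]
tcp_rot: [[-0.203, 0.979, -0.007], [0.979, 0.203, 0.004], [0.005, -0.006, -1.0]]
force: [-0.8, -0.9, -3.1]
width: 0.0265
```

```bash
python3 - <<'E'
from h import *
go(sl(55,.2),sl(55,.052))
E
```

```text
t 5.65 tcp [ 0.6434 -0.0237  0.1941] f [-0.8 -0.9 -3.1] w 0.0265
[ 0.645 -0.025  0.2  ] -> [-1.5  1.3 -5.9] [-0.37 -0.31  0.21]
[ 0.645 -0.025  0.052] -> [ -2.3   2.2 142.1] [-0.37 -0.31  0.21]
```

>>> drive_tool(deltas="-1 1 30 0 0 0 -1; -1 1 70 0 0 0 -1; -1 1 110 0 0 0 -1; -1 1 125 0 0 0 -1; -1 1 130 0 0 0 -1; -1 1 130 0 0 0 -1")

```text
time: 6.4
ee_pos: [0.6451, -0.0271, 0.0672]
tcp_rot: [[-0.199, 0.98, -0.003], [0.98, 0.199, 0.003], [0.003, -0.002, -1.0]]
force: [0.6, 0.2, -2.7]
width: 0.0269
```

```bash
python3 - <<'E'
from h import *
go(sl(55,.052))
c="top";p,d=optics.camera(c); cv2.imwrite("pics/t1.png",cv2.resize(p[140:260,180:380],None,fx=4,fy=4))
E
```

```text
t 6.4 tcp [ 0.6451 -0.0271  0.0672] f [ 0.6  0.2 -2.7] w 0.0269
[ 0.645 -0.025  0.052] -> [ 2.1  0.4 15.2] [-0.13 -0.18 -0.  ]
```

View pics/t1.png

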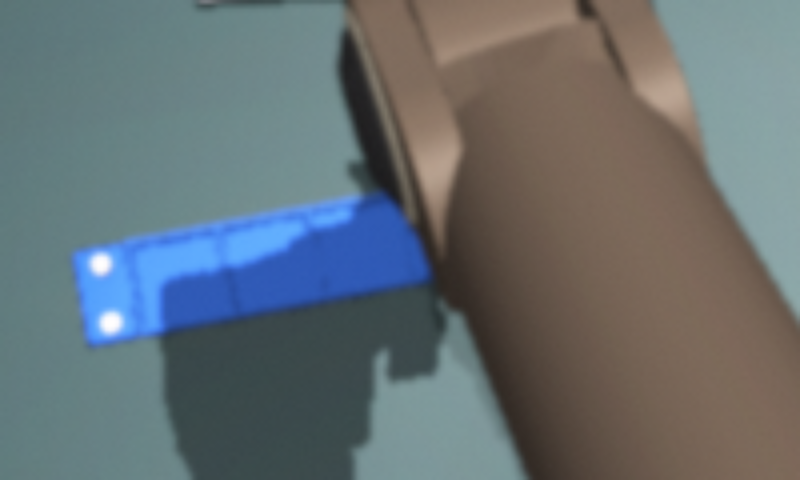

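The arm hides the slot in the top view, but the pose is on target (the pillar sits about 2 mm ahead of the TCP along the tray). I lower it, release and rise.

>>> drive_tool(deltas="0 0 8 0 0 0 -1; 0 0 14 0 0 0 -1; 0 0 15 0 0 0 -1; 0 0 15 0 0 0 0; 0 0 15 0 0 0 1; 0 0 15 0 0 0 1; 0 0 -5 0 0 0 1; 0 0 -35 0 0 0 1")

```text
time: 7.45
ee_pos: [0.6443, -0.0269, 0.1022]
tcp_rot: [[-0.2, 0.98, -0.005], [0.98, 0.2, 0.003], [0.004, -0.005, -1.0]]
force: [0.5, 1.0, -0.7]
width: 0.0854
```

```bash
python3 - <<'E'
from h import *
go([.62,-.03,.2],pl(70,.2))
E
```

```text
t 7.45 tcp [ 0.6443 -0.0269  0.1022] f [ 0.5  1.  -0.7] w 0.0854
[ 0.62 -0.03  0.2 ] -> [  2.2 -24.9 -97.6] [-0.26 -0.22  0.03]
[ 0.474 -0.17   0.2  ] -> [-106.4 -195.5  -97.3] [-0.26 -0.22  0.03]
```

>>> drive_tool(deltas="0 0 -35 0 0 0 1; -5 -10 -75 0 0 0 1; -25 -46 -98 0 0 0 1; -50 -92 -98 0 0 0 1; -75 -138 -98 0 0 0 1; -95 -175 -98 0 0 0 1; -106 -195 -98 0 0 0 1; -106 -195 -98 0 0 0 1")

```text
time: 8.45
ee_pos: [0.4743, -0.1715, 0.201]
tcp_rot: [[-0.197, 0.98, -0.003], [0.98, 0.197, 0.001], [0.002, -0.003, -1.0]]
force: [0.3, -0.1, 0.9]
width: 0.0858
```

```bash
python3 - <<'E'
from h import *
go(pl(70,.06))
W={}
for c in("top","side"):
    p,d=optics.camera(c); W=cloud(c,d); r=W[...,:2]-SL[55]
    k=(np.hypot(r[...,0],r[...,1])<.024)&(W[...,2]>.03); w=W[k]
    print(c,len(w), w[:,2].max() if len(w) else 0)
    if len(w):
        t=w[w[:,2]>w[:,2].max()-.008]; e=(t.max(0)+t.min(0))[:2]/2-O; print('top centre along',e@U,'across',e@N,'z',np.median(t[:,2]),'extent',np.ptp(t,axis=0))
    cv2.imwrite(f"pics/{c}2.png",p)
E
```

```text
t 8.45 tcp [ 0.4743 -0.1715  0.201 ] f [ 0.3 -0.1  0.9] w 0.0858
[ 0.474 -0.17   0.06 ] -> [  0.7   0.8 141. ] [-0.17 -0.1  -0.15]
top 146 0.06386817536123965
top centre along 0.053184773100205515 across -0.0014061740765405006 z 0.059859005805322864 extent [0.02646142 0.02646974 0.00785848]
side 159 0.06245203900334078
top centre along 0.05238448406169916 across -0.0014656585124284015 z 0.05927407246452755 extent [0.02750481 0.02831869 0.00797937]
```

View pics/side2.png

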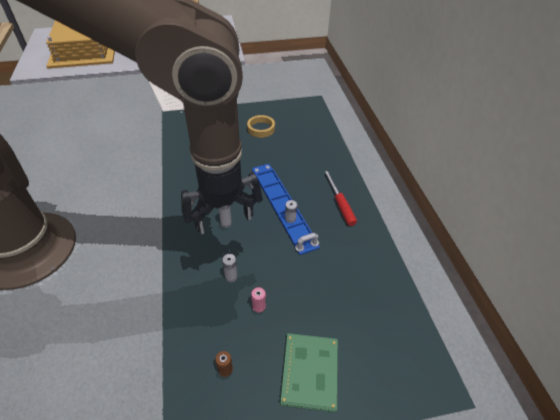

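Pillar 55 stands at (291,210) in the side view, 53 mm along and -1.4 mm across with its top at 59 mm, which is correct. Next is pillar 70 at (230,268), under the gripper.

>>> drive_tool(deltas="1 1 40 0 0 0 1; 1 1 85 0 0 0 1; 1 1 120 0 0 0 1; 1 1 138 0 0 0 1; 1 1 145 0 0 0 1; 1 1 145 0 0 0 0; 1 1 145 0 0 0 -1; 1 1 145 0 0 0 -1")

```text
time: 9.55
ee_pos: [0.4758, -0.1687, 0.0555]
tcp_rot: [[-0.199, 0.98, -0.003], [0.98, 0.199, 0.002], [0.002, -0.002, -1.0]]
force: [-0.7, -0.2, -0.0]
width: 0.0322
```

>>> drive_tool(deltas="0 0 0 0 0 0 -1; 0 0 0 0 0 0 -1; 0 0 0 0 0 0 -1; 0 0 -10 0 0 0 -1; 0 0 -40 0 0 0 -1; 0 0 -90 0 0 0 -1; 0 0 -140 0 0 0 -1; 0 0 -150 0 0 0 -1")

```text
time: 10.55
ee_pos: [0.4773, -0.1691, 0.208]
tcp_rot: [[-0.199, 0.98, 0.001], [0.98, 0.199, 0.001], [0.0, 0.001, -1.0]]
force: [0.5, -0.0, -4.3]
width: 0.0272
```

```bash
python3 - <<'E'
from h import *
go(sl(70,.2),sl(70,.060))
E
```

```text
t 10.55 tcp [ 0.4773 -0.1691  0.208 ] f [ 0.5 -0.  -4.3] w 0.0272
[0.634 0.027 0.2  ] -> [160.8 193.2   8.3] [ 0.06 -0.03  0.01]
[0.634 0.027 0.06 ] -> [160.8 193.  148.3] [ 0.06 -0.03  0.01]
```

>>> drive_tool(deltas="15 18 0 0 0 0 -1; 45 54 0 0 0 0 -1; 80 96 0 0 0 0 -1; 115 137 0 0 0 0 -1; 143 171 0 0 0 0 -1; 158 189 0 0 0 0 -1; 162 194 0 0 0 0 -1; 162 194 30 0 0 0 -1")

```text
time: 11.55
ee_pos: [0.6345, 0.0287, 0.1753]
tcp_rot: [[-0.2, 0.98, -0.001], [0.98, 0.2, 0.003], [0.003, -0.001, -1.0]]
force: [-0.1, 0.3, -4.0]
width: 0.027
```

>>> drive_tool(deltas="0 0 40 0 0 0 -1; 0 0 75 0 0 0 -1; 0 0 95 0 0 0 -1; 0 0 100 0 0 0 -1; 0 0 100 0 0 0 -1")

```text
time: 12.18
ee_pos: [0.6336, 0.0288, 0.0751]
tcp_rot: [[-0.199, 0.98, -0.003], [0.98, 0.199, 0.003], [0.003, -0.003, -1.0]]
force: [0.7, 0.9, -1.9]
width: 0.0269
```

```bash
python3 - <<'E'
from h import *
go(sl(70,.060))
E
```

```text
t 12.18 tcp [0.6336 0.0288 0.0751] f [ 0.7  0.9 -1.9] w 0.0269
[0.634 0.027 0.06 ] -> [-2.   0.6 15.1] [-0.16 -0.19  0.  ]
```

>>> drive_tool(deltas="0 1 8 0 0 0 -1; 0 1 14 0 0 0 -1; 0 1 15 0 0 0 -1; 0 1 15 0 0 0 0; 0 1 15 0 0 0 1; 0 1 15 0 0 0 1; 0 1 -5 0 0 0 1; 0 1 -40 0 0 0 1")

```text
time: 13.18
ee_pos: [0.6337, 0.0291, 0.1152]
tcp_rot: [[-0.2, 0.98, -0.006], [0.98, 0.2, 0.003], [0.004, -0.005, -1.0]]
force: [0.1, -0.5, 0.5]
width: 0.0857
```

```bash
python3 - <<'E'
from h import *
go(pl(85,.2))
E
```

```text
t 13.18 tcp [0.6337 0.0291 0.1152] f [ 0.1 -0.5  0.5] w 0.0857
[ 0.481 -0.008  0.2  ] -> [  -5.  -157.4  -84. ] [-0.3  -0.23  0.03]
```

>>> drive_tool(deltas="0 0 -35 0 0 0 1; 0 -5 -75 0 0 0 1; -1 -35 -84 0 0 0 1; -3 -80 -84 0 0 0 1; -4 -120 -84 0 0 0 1; -5 -150 -84 0 0 0 1; -5 -157 -84 0 0 0 1; -5 -157 -84 0 0 0 1")

```text
time: 14.18
ee_pos: [0.4826, -0.0074, 0.2001]
tcp_rot: [[-0.199, 0.98, -0.002], [0.98, 0.199, 0.002], [0.003, -0.001, -1.0]]
force: [0.8, 0.2, 0.5]
width: 0.0855
```

```bash
cat > chk.py <<'E'
from h import *
import sys
for c in("top","side"):
    p,d=optics.camera(c); W=cloud(c,d); cv2.imwrite(f"pics/{c}{sys.argv[1]}.png",p)
    for k0 in map(int,sys.argv[2:]):
        r=W[...,:2]-SL[k0]; k=(np.hypot(r[...,0],r[...,1])<.024)&(W[...,2]>.03)&(W[...,2]<k0/1000+.012); w=W[k]
        if len(w)<20: print(c,k0,'hidden',len(w)); continue
        zt=np.percentile(w[:,2],97); t=w[w[:,2]>zt-.006]; e=(t.max(0)+t.min(0))[:2]/2-O
        print(c,k0,'along %.1f across %.1f ztop %.1f'%(e@U*1000,e@N*1000,zt*1000),np.round(np.ptp(t,axis=0)*1000))
E
python3 -c "
from h import *
go(pl(85,.071))"; python3 chk.py 3 55 70
```

```text
t 14.18 tcp [ 0.4826 -0.0074  0.2001] f [0.8 0.2 0.5] w 0.0855
[ 0.481 -0.008  0.071] -> [ -0.2  -1.4 129.1] [-0.08 -0.15  0.01]
top 55 along 53.1 across -1.5 ztop 62.7 [26. 26.  6.]
top 70 along -2.2 across -1.2 ztop 77.9 [28. 26.  7.]
side 55 along 55.4 across -2.1 ztop 61.6 [26. 29.  7.]
side 70 along -1.0 across -2.1 ztop 76.4 [25. 30.  8.]
```

Pillars 55 and 70 are both in place. Next is pillar 85.

>>> drive_tool(deltas="0 -1 35 0 0 0 1; 0 -1 75 0 0 0 1; 0 -1 108 0 0 0 1; 0 -1 124 0 0 0 1; 0 -1 129 0 0 0 1; 0 -1 129 0 0 0 0; 0 -1 129 0 0 0 -1; 0 -1 129 0 0 0 -1")

```text
time: 15.28
ee_pos: [0.4808, -0.0074, 0.0708]
tcp_rot: [[-0.199, 0.98, -0.003], [0.98, 0.199, 0.002], [0.003, -0.002, -1.0]]
force: [0.7, -0.3, -0.0]
width: 0.0326
```

>>> drive_tool(deltas="0 0 0 0 0 0 -1; 0 0 0 0 0 0 -1; 0 0 0 0 0 0 -1; 0 0 -10 0 0 0 -1; 0 0 -40 0 0 0 -1; 0 0 -90 0 0 0 -1; 0 0 -140 0 0 0 -1; 0 0 -150 0 0 0 -1")

```text
time: 16.27
ee_pos: [0.4821, -0.0075, 0.2232]
tcp_rot: [[-0.199, 0.98, 0.001], [0.98, 0.199, 0.002], [0.002, 0.001, -1.0]]
force: [1.3, -0.2, -6.0]
width: 0.0272
```

```bash
python3 - <<'E'
from h import *
go(sl(85,.22),sl(85,.075))
E
```

```text
t 16.27 tcp [ 0.4821 -0.0075  0.2232] f [ 1.3 -0.2 -6. ] w 0.0272
[0.624 0.079 0.22 ] -> [ 56.4 156.2   3.6] [ 0.08 -0.11  0.01]
[0.624 0.079 0.075] -> [ 56.1 156.  148.6] [ 0.08 -0.11  0.01]
```

>>> drive_tool(deltas="6 16 0 0 0 0 -1; 17 48 0 0 0 0 -1; 30 84 0 0 0 0 -1; 43 120 0 0 0 0 -1; 52 145 0 0 0 0 -1; 56 157 0 0 0 0 -1; 56 157 5 0 0 0 -1; 56 157 30 0 0 0 -1")

```text
time: 17.27
ee_pos: [0.6235, 0.0782, 0.1896]
tcp_rot: [[-0.199, 0.98, -0.003], [0.98, 0.199, 0.002], [0.003, -0.002, -1.0]]
force: [0.4, -0.2, -4.8]
width: 0.0272
```

>>> drive_tool(deltas="0 0 40 0 0 0 -1; 0 0 75 0 0 0 -1; 0 0 95 0 0 0 -1; 0 0 100 0 0 0 -1; 0 0 100 0 0 0 -1")

```text
time: 17.9
ee_pos: [0.6234, 0.0789, 0.0903]
tcp_rot: [[-0.199, 0.98, -0.003], [0.98, 0.199, 0.003], [0.003, -0.003, -1.0]]
force: [0.4, 0.4, -4.7]
width: 0.027
```

```bash
python3 - <<'E'
from h import *
go(sl(85,.0755))
E
```

```text
t 17.9 tcp [0.6234 0.0789 0.0903] f [ 0.4  0.4 -4.7] w 0.027
[0.624 0.079 0.076] -> [-0.2  0.6 14.8] [-0.15 -0.2   0.01]
```

>>> drive_tool(deltas="0 1 8 0 0 0 -1; 0 1 14 0 0 0 -1; 0 1 15 0 0 0 -1; 0 1 15 0 0 0 0; 0 1 15 0 0 0 1; 0 1 15 0 0 0 1; 0 1 -5 0 0 0 1; 0 1 -45 0 0 0 1")

```text
time: 18.9
ee_pos: [0.6234, 0.0788, 0.1351]
tcp_rot: [[-0.2, 0.98, -0.007], [0.98, 0.2, 0.003], [0.004, -0.006, -1.0]]
force: [1.2, -0.2, -0.1]
width: 0.0855
```

```bash
python3 - <<'E'
from h import *
go(pl(100,.22))
E
```

```text
t 18.9 tcp [0.6234 0.0788 0.1351] f [ 1.2 -0.2 -0.1] w 0.0855
[0.466 0.144 0.22 ] -> [  95.  -141.3  -83.7] [-0.34 -0.22  0.03]
```

>>> drive_tool(deltas="0 0 -35 0 0 0 1; 5 -7 -75 0 0 0 1; 22 -33 -84 0 0 0 1; 47 -70 -84 0 0 0 1; 72 -107 -84 0 0 0 1; 90 -134 -84 0 0 0 1; 95 -141 -84 0 0 0 1; 95 -141 -84 0 0 0 1")

```text
time: 19.9
ee_pos: [0.468, 0.1437, 0.2205]
tcp_rot: [[-0.2, 0.98, -0.002], [0.98, 0.2, 0.003], [0.003, -0.002, -1.0]]
force: [0.3, 0.7, 1.1]
width: 0.0852
```

```bash
python3 -c "
from h import *
go(pl(100,.078))"; python3 chk.py 4 55 70 85
```

```text
t 19.9 tcp [0.468  0.1437 0.2205] f [0.3 0.7 1.1] w 0.0852
[0.466 0.144 0.078] -> [ -0.3  -1.3 142.5] [-0.09 -0.17  0.04]
top 55 along 53.3 across -0.7 ztop 63.4 [25. 26.  8.]
top 70 along -2.4 across -2.2 ztop 77.9 [26. 26.  7.]
top 85 along -54.5 across -0.9 ztop 92.2 [26. 28.  7.]
side 55 along 53.3 across -2.4 ztop 61.2 [28. 27.  7.]
side 70 along -1.6 across -2.1 ztop 76.6 [26. 27.  7.]
side 85 along -52.8 across -1.0 ztop 91.3 [25. 28.  7.]
```

View pics/side4.png

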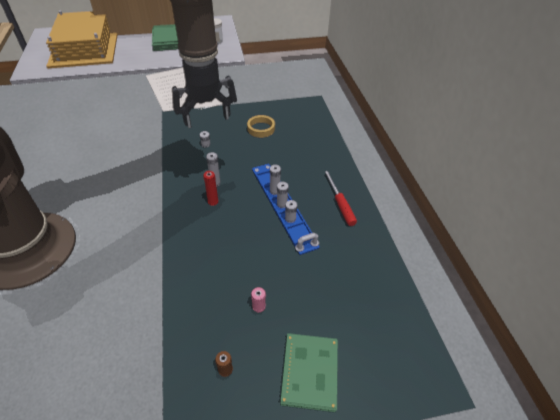

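Three pillars stand in a row at (275,178), (283,195) and (291,210). Next is grey pillar 100 at (213,168), clear of the red one at (211,188).

>>> drive_tool(deltas="0 -1 40 0 0 0 1; 0 -1 85 0 0 0 1; 0 -1 120 0 0 0 1; 0 -1 137 0 0 0 1; 0 -1 142 0 0 0 1; 0 -1 142 0 0 0 0; 0 -1 142 0 0 0 -1; 0 -1 142 0 0 0 -1")

```text
time: 21.0
ee_pos: [0.4665, 0.1439, 0.0783]
tcp_rot: [[-0.199, 0.98, -0.002], [0.98, 0.199, 0.003], [0.003, -0.002, -1.0]]
force: [-0.3, -0.1, 0.2]
width: 0.0327
```

>>> drive_tool(deltas="0 0 0 0 0 0 -1; 0 0 0 0 0 0 -1; 0 0 0 0 0 0 -1; 0 0 -10 0 0 0 -1; 0 0 -40 0 0 0 -1; 0 0 -90 0 0 0 -1; 0 0 -140 0 0 0 -1; 0 0 -150 0 0 0 -1")

```text
time: 22.0
ee_pos: [0.4674, 0.144, 0.2305]
tcp_rot: [[-0.2, 0.98, 0.0], [0.98, 0.199, 0.004], [0.003, 0.001, -1.0]]
force: [-0.3, 1.1, -5.2]
width: 0.0271
```

```bash
python3 - <<'E'
from h import *
go(sl(100,.22),sl(100,.082))
E
```

```text
t 22.0 tcp [0.4674 0.144  0.2305] f [-0.3  1.1 -5.2] w 0.0271
[0.613 0.131 0.22 ] -> [-42.  140.5  10.5] [ 0.06 -0.19  0.02]
[0.613 0.131 0.082] -> [-42.5 140.3 148.5] [ 0.06 -0.19  0.02]
```

>>> drive_tool(deltas="-4 14 0 0 0 0 -1; -13 43 0 0 0 0 -1; -23 77 0 0 0 0 -1; -33 110 0 0 0 0 -1; -40 133 0 0 0 0 -1; -42 141 0 0 0 0 -1; -42 141 5 0 0 0 -1; -42 141 30 0 0 0 -1")

```text
time: 23.0
ee_pos: [0.6127, 0.1312, 0.1968]
tcp_rot: [[-0.2, 0.98, -0.003], [0.98, 0.2, 0.003], [0.004, -0.002, -1.0]]
force: [0.6, 0.1, -5.5]
width: 0.0271
```

>>> drive_tool(deltas="0 0 40 0 0 0 -1; 0 0 75 0 0 0 -1; 0 0 95 0 0 0 -1; 0 0 100 0 0 0 -1; 0 0 100 0 0 0 -1")

```text
time: 23.62
ee_pos: [0.6128, 0.1311, 0.0975]
tcp_rot: [[-0.2, 0.98, -0.003], [0.98, 0.2, 0.003], [0.004, -0.003, -1.0]]
force: [-0.1, 0.1, -5.4]
width: 0.0271
```

```bash
python3 - <<'E'
from h import *
go(sl(100,.083))
E
```

```text
t 23.62 tcp [0.6128 0.1311 0.0975] f [-0.1  0.1 -5.4] w 0.0271
[0.613 0.131 0.083] -> [-0.4  0.5 14.5] [-0.15 -0.21  0.03]
```

>>> drive_tool(deltas="0 1 8 0 0 0 -1; 0 1 14 0 0 0 -1; 0 1 15 0 0 0 -1; 0 1 15 0 0 0 0; 0 1 15 0 0 0 1; 0 1 15 0 0 0 1; 0 1 -5 0 0 0 1; 0 1 -45 0 0 0 1")

```text
time: 24.62
ee_pos: [0.6129, 0.1307, 0.1422]
tcp_rot: [[-0.2, 0.98, -0.007], [0.98, 0.2, 0.002], [0.004, -0.006, -1.0]]
force: [0.8, 0.2, 0.6]
width: 0.0855
```

```bash
python3 - <<'E'
from h import *
go(pl(40,.2))
E
```

```text
t 24.62 tcp [0.6129 0.1307 0.1422] f [0.8 0.2 0.6] w 0.0855
[0.453 0.322 0.2  ] -> [ 219.6 -118.8  -56.3] [-0.35 -0.21  0.03]
```

>>> drive_tool(deltas="0 0 -35 0 0 0 1; 12 -6 -65 0 0 0 1; 50 -27 -65 0 0 0 1; 95 -51 -60 0 0 0 1; 140 -76 -56 0 0 0 1; 185 -100 -56 0 0 0 1; 212 -115 -56 0 0 0 1; 220 -119 -56 0 0 0 1")

```text
time: 25.62
ee_pos: [0.452, 0.3246, 0.2006]
tcp_rot: [[-0.203, 0.979, -0.003], [0.979, 0.203, 0.004], [0.004, -0.002, -1.0]]
force: [0.1, -0.7, 0.5]
width: 0.0853
```

```bash
python3 chk.py 5 55 70 85 100;python3 -c "
from h import *
go(pl(40,.036))"
```

```text
top 55 along 53.2 across -1.5 ztop 63.1 [27. 26.  7.]
top 70 along -2.4 across -2.2 ztop 77.5 [26. 26.  7.]
top 85 along -54.5 across -1.0 ztop 92.9 [26. 27.  8.]
top 100 along -106.7 across 0.3 ztop 107.5 [26. 25.  6.]
side 55 along 53.0 across -2.3 ztop 61.3 [28. 29.  6.]
side 70 along -0.1 across -2.0 ztop 76.5 [27. 26.  8.]
side 85 along -52.7 across -1.0 ztop 91.4 [27. 28.  6.]
side 100 along -105.5 across -1.4 ztop 105.6 [27. 29.  8.]
t 25.73 tcp [0.4534 0.323  0.2   ] f [ 1.2 -0.4  0.4] w 0.0852
[0.453 0.322 0.036] -> [ -1.5  -0.2 164. ] [-0.13 -0.21  0.09]
```

>>> drive_tool(deltas="-1 0 45 0 0 0 1; -1 0 95 0 0 0 1; -1 0 138 0 0 0 1; -1 0 157 0 0 0 1; -1 0 163 0 0 0 1; -1 0 163 0 0 0 0; -1 0 163 0 0 0 -1; -1 0 163 0 0 0 -1")

```text
time: 26.72
ee_pos: [0.4535, 0.3224, 0.0371]
tcp_rot: [[-0.199, 0.98, -0.002], [0.98, 0.199, 0.004], [0.004, -0.002, -1.0]]
force: [-0.2, -0.4, -0.2]
width: 0.0324
```

>>> drive_tool(deltas="0 0 0 0 0 0 -1; 0 0 0 0 0 0 -1; 0 0 0 0 0 0 -1; 0 0 -10 0 0 0 -1; 0 0 -40 0 0 0 -1; 0 0 -90 0 0 0 -1; 0 0 -140 0 0 0 -1; 0 0 -160 0 0 0 -1")

```text
time: 27.72
ee_pos: [0.4542, 0.3225, 0.1998]
tcp_rot: [[-0.2, 0.98, -0.0], [0.98, 0.2, 0.005], [0.005, 0.001, -1.0]]
force: [0.7, 0.3, -2.0]
width: 0.0272
```

```bash
python3 - <<'E'
from h import *
go([.48,.0,.2],sl(40,.2),sl(40,.041))
E
```

```text
t 27.73 tcp [0.4542 0.3225 0.1998] f [ 0.7  0.3 -2. ] w 0.0272
[0.48 0.   0.2 ] -> [-321.1  -39.1   -1.9] [ 0.04 -0.29  0.03]
[ 0.656 -0.077  0.2  ] -> [-431.5  117.6   -2.3] [ 0.04 -0.29  0.03]
[ 0.656 -0.077  0.041] -> [-432.4  117.5  156.7] [ 0.04 -0.29  0.03]
```

>>> drive_tool(deltas="-20 5 -5 0 0 0 -1; -65 18 -5 0 0 0 -1; -120 33 -5 0 0 0 -1; -175 48 -5 0 0 0 -1; -230 63 -5 0 0 0 -1; -285 78 -5 0 0 0 -1; -340 93 -5 0 0 0 -1; -390 107 -5 0 0 0 -1")

```text
time: 28.72
ee_pos: [0.6367, -0.0414, 0.1999]
tcp_rot: [[-0.199, 0.98, -0.004], [0.98, 0.199, 0.003], [0.003, -0.003, -1.0]]
force: [1.0, 1.7, -1.3]
width: 0.0266
```

```bash
python3 - <<'E'
from h import *
go(sl(40,.2),sl(40,.041))
E
```

```text
t 28.73 tcp [ 0.6367 -0.0414  0.1999] f [ 1.   1.7 -1.3] w 0.0266
[ 0.656 -0.077  0.2  ] -> [-38.5  11.5  -0.3] [-0.19 -0.19 -0.01]
[ 0.656 -0.077  0.041] -> [-39.   12.  158.7] [-0.19 -0.19 -0.01]
```

>>> drive_tool(deltas="-30 8 0 0 0 0 -1; -40 11 0 0 0 0 -1; -40 12 20 0 0 0 -1; -40 12 60 0 0 0 -1; -40 12 105 0 0 0 -1; -40 12 135 0 0 0 -1; -40 12 142 0 0 0 -1; -40 12 142 0 0 0 -1")

```text
time: 29.72
ee_pos: [0.6552, -0.074, 0.0571]
tcp_rot: [[-0.201, 0.98, -0.005], [0.98, 0.201, 0.004], [0.004, -0.004, -1.0]]
force: [0.5, -0.4, -1.6]
width: 0.0268
```

```bash
python3 - <<'E'
from h import *
go(sl(40,.0415))
E
```

```text
t 29.73 tcp [ 0.6552 -0.074   0.0571] f [ 0.5 -0.4 -1.6] w 0.0268
[ 0.656 -0.077  0.042] -> [-2.9 -0.1 15.6] [-0.22 -0.25  0.12]
```

>>> drive_tool(deltas="-2 0 8 0 0 0 -1; -2 0 14 0 0 0 -1; -2 0 15.5 0 0 0 -1; -2 0 15.5 0 0 0 0; -2 0 15.5 0 0 0 1; -2 0 15.5 0 0 0 1; -2 0 -5 0 0 0 1; -2 0 -45 0 0 0 1")

```text
time: 30.72
ee_pos: [0.6552, -0.0777, 0.1025]
tcp_rot: [[-0.2, 0.98, -0.007], [0.98, 0.2, 0.003], [0.004, -0.006, -1.0]]
force: [0.2, 0.4, 0.3]
width: 0.0854
```

>>> drive_tool(deltas="0 0 -40 0 0 0 1; 0 0 -90 0 0 0 1; 0 -30 -110 0 0 0 1; -20 -80 -110 0 0 0 1; -60 -130 -110 0 0 0 1; -100 -170 -110 0 0 0 1; -130 -190 -110 0 0 0 1; -130 -190 -110 0 0 0 1")

```text
time: 31.72
ee_pos: [0.4947, -0.2469, 0.2137]
tcp_rot: [[-0.194, 0.981, -0.004], [0.981, 0.194, 0.0], [0.001, -0.003, -1.0]]
force: [0.3, 1.2, -0.3]
width: 0.0855
```

```bash
python3 chk.py 6 40 55 70 85 100; python3 - <<'E'
import cv2,numpy as np
a=cv2.imread("pics/top6.png");b=cv2.imread("pics/side6.png")
cv2.imwrite("pics/fin.png",np.hstack([cv2.resize(a[120:300,180:380],(400,360)),cv2.resize(b[100:300,180:380],(400,400))[:360]]))
E
```

```text
top 40 along 104.8 across -1.2 ztop 47.3 [25. 25.  7.]
top 55 along 53.1 across -1.5 ztop 62.7 [27. 26.  7.]
top 70 along -2.1 across -1.0 ztop 77.6 [28. 26.  7.]
top 85 along -53.4 across -1.3 ztop 92.3 [25. 26.  7.]
top 100 along -106.8 across 0.3 ztop 107.4 [26. 26.  7.]
side 40 along 106.5 across -1.7 ztop 46.8 [27. 26.  7.]
side 55 along 54.0 across -2.7 ztop 61.8 [28. 28.  7.]
side 70 along -1.4 across -2.1 ztop 76.4 [27. 30.  7.]
side 85 along -53.4 across -0.8 ztop 91.2 [27. 30.  8.]
side 100 along -106.0 across -0.5 ztop 105.8 [26. 29.  8.]
```

View pics/fin.png

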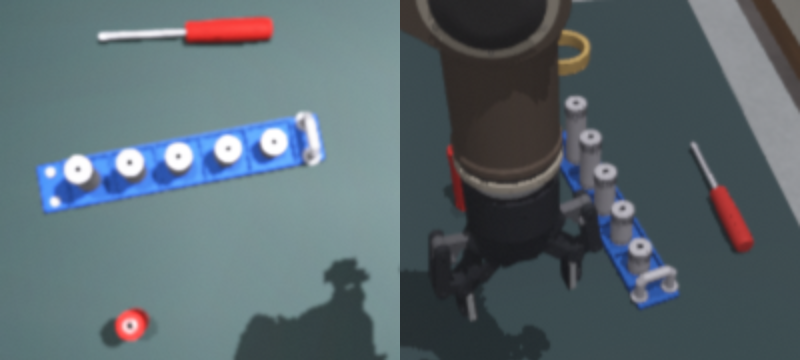

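View pics/side6.png

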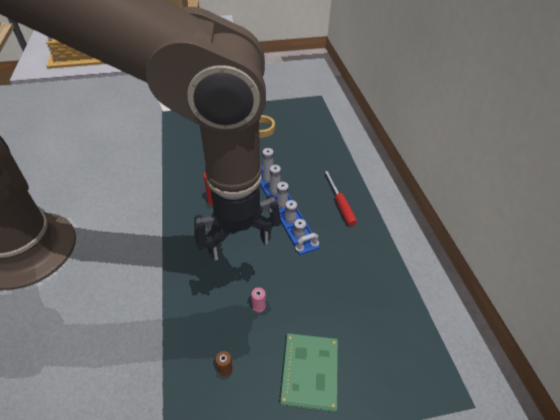

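All five stand in their slots, rising from the handle at (307,240) to the plain end at (268,155) in the side view. The gripper is clear and the bystanders have not moved, so I hand in.

```bash
python3 -c "
from cell import manip
print(manip.finish_job(), manip.get_state()['time'])"
```

```text
the job is handed in; nothing more can be done
the job is handed in; nothing more can be done
```

All five steel pillars are back in the blue tray in order of height, from the 40 mm at the bow handle to the 100 mm at the plain end. I handed the job in at about 32 s of the 112 s allowed; the hand-in reports no verdict.

- **Placement:** in the last check each pillar was within about 3 mm of its compartment centre in both camera views. Measured positions along the tray were about 106, 53, -2, -53 and -106 mm.
- **Seating:** tops read 2–4 mm above the expected height (floor plus pillar length). The cameras already read 2–4 mm high before anything was moved, so I take the pillars as seated and upright, not tilted.
- **Bystanders:** the boards, tape, screwdriver and the red, pink and brown look-alikes looked unmoved in the final pictures. I judged that by eye and did not measure it.
- **Forces:** the wrist force readings after each move stayed at a few newtons, and no check failed.

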